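Fit the splined beater into the bench mill and hold it home

TASK

On the lab bench, swing the mill's keeper lever fully aside (about a quarter turn) so the drive socket is clear, then take the beater out of its stand, turn it until its splines mesh with the cross-shaped socket, and push it down fully home, until its collar sits flush on the socket's rim. A spring in the socket pushes it back up, so do not let go: finish while the gripper is still holding it pressed fully home. Leave the lever open and do not disturb the jar, the can or the tape roll.

Things in the scene. Friction and masses are not known exactly. Their poses are not given: they have to be found in the camera images.
- mill: White bench mill, bowl off, fixed. Origin on the bench under the drive socket's axis, z up. Housing from x = -65 to +65 and y = -62 to +103 mm of it; steel deck 80 mm above the bench. A grey round collar, 68 mm across, top at 92 mm, surrounds the socket. The keeper lever's pivot stands at y = +62 mm.
- socket (a point): Rim centre of the drive socket, 95 mm above the bench, z up; a 36 mm square steel sleeve with two crossing slots, each 25 x 9.5 mm, along this point's x and y (same after every quarter turn). Stands up to 35 degrees either way to the mill, held by 0.12 N m friction, so it turns only if twisted hard. The lever covers it until swung aside.
- lever (a joint): Angle of the flat steel keeper lever about its upright pivot: 0 = lying across the socket (along the mill's -y), growing counter-clockwise seen from above, to a stop at 1.8 rad; at 1.57 it points along the mill's +x. It starts at 0 to 0.3, and stays where it is left (friction 0.08 N m, about 1 N at the post).
- lever_post (a point): Centre of the top of the black upright finger post at the lever's free end, 135 mm above the bench. Post 14 mm in diameter, standing 30 mm above the lever's upper face (105 mm above the bench), 95 mm from the pivot axis.
- lever_pivot (a point): Top of the lever's pivot, on its upright axis, 110 mm above the bench.
- stand: Grey plastic block 85 x 85 x 50 mm, fixed to the bench, origin at the centre of its underside. A round hole 28 mm wide in its top holds the beater's stem loosely; the beater's collar rests on its top.
- beater: Steel beater, about 0.2 kg, upright in the stand. Origin: centre of the underside of its collar (42 mm across, 3 thick), z up. Below: a stem 32 mm long, two crossing splines 22 x 7 mm along x and y, narrowing in steps to 18 x 4 mm over the last 5 mm. Four blunt blades along x and y, 76 mm tip to tip, 3 to 12 mm above the origin. Same after every quarter turn.
- plunger (a joint): Travel in m of the spring plunger in the socket: 0 = up, its top 24 mm below the rim; 0.008 when the beater is home (collar on the rim). It pushes up with about 6 N at first touch and 12 N when home, more than the beater's weight: a beater let go rises about 8 mm.
- beater_hub (a point): Centre of the top of the beater's square hub, 54 mm above its origin. The hub is for gripping: 26 x 26 mm, faces square to the beater's x and y, 42 mm tall, from just above the blades up to this point.
- jar: Bystander: amber glass jar with a white cap, 60 mm diameter, 85 mm high; origin at the centre of its underside.
- can: Bystander: plain metal can, 52 mm diameter, 130 mm high; origin at the centre of its underside.
- tape: Bystander: white roll of tape lying flat, 90 mm diameter, 25 mm high; origin at the centre of its underside.

How it is judged:
On the way:
1. the keeper lever is swung aside to more than 1.2 rad (value of joint lever above 1.2 rad), for 0.2 s.
At the end, for the whole second after the job is handed in: The beater is upright (within 0.08 rad) in the socket, its collar within 2.5 mm of the rim and 4 mm of the axis, still held or pressed by the gripper (more than 2 N) against the spring, and the lever is open past 1.2 rad (z of beater in the frame of socket between -0.005 and 0.0025 m and horizontal distance between beater and socket below 0.004 m and angle between beater's own z axis and vertical below 0.08 rad and contact force between the fingers and beater above 2 N and value of joint lever above 1.2 rad); the arm keeps its last pose, push and grip.
It fails at once if the jar is moved more than 40 mm or tipped over (distance of jar from where it was at the start of the episode above 0.04 m or angle between jar's own z axis and vertical above 0.5 rad).
It fails at once if the can is moved more than 40 mm or tipped over (distance of can from where it was at the start of the episode above 0.04 m or angle between can's own z axis and vertical above 0.5 rad).
It fails at once if the tape is moved more than 40 mm or tipped over (distance of tape from where it was at the start of the episode above 0.04 m or angle between tape's own z axis and vertical above 0.5 rad).
It also fails if it takes over 51 s, if anything falls off the work surface, if the arm or the gripper's body presses on something with over 40 N, if the wrist force passes 120 N, or if a joint passes its speed limit or range.

ROBOT

A 6-joint arm with a two-finger parallel gripper is mounted at the origin on the work surface. World frame = base frame: x ahead of the robot, y to its left, z up, the work surface at z = 0. Lengths are in m, angles in rad, forces in N, time in s.
With the tool pointing down it reaches from about 0.35 to 0.875 m from the base axis. Payload 15.5 kg.
Tool frame: the origin (TCP) lies at the centre of the arm's flange, where the gripper is bolted on; the fingertips stand 173 mm ahead of it and the grasp point (between the pads) lies 155 mm ahead of it; z points along the fingers, y is the line along which they close (so a half turn about z gives the same grasp; the last joint's range is limited). The gripper opens to 85 mm and grips with 20 to 120 N. Pads are 22 mm wide; open, the fingers measure 114 mm over their backs; the gripper's body (76 mm by 85 mm) begins 54 mm behind the grasp point. The pads swing forward as they close: fully open they stand 13 mm farther back than shut.
Start: joints at [-1.444, 0.494, 1.345, -0, 1.302, -0.096], TCP at [0.138, -0.61, 0.405] pointing down, gripper open.
Joint ranges: [-2.91, 2.91], [-0.82, 2.16], [0.22, 2.67], [-1.22, 4.37], [0.12, 2.79], [-3.08, 3.08]. Speed limits (rad/s): [1.89, 1.89, 2.57, 3.01, 3.01, 3.01].

INTERFACE

Orientations are given as [roll, pitch, yaw] about the fixed x, y, z axes, in that order (R = Rz(yaw) Ry(pitch) Rx(roll)).
In Python, from bench import ctrl, vision, hand_in gives the robot as it stands.
- The arm moves only by the shell command python3 -m pendant 'ROWS' [FORCE]. ROWS is JSON, a list of rows, each a list of 3 entries, a list of its own where there are three numbers: the shift along the tool's x, y, z in m, then the turn, a rotation vector about the tool's x, y, z in rad, then the closure in counts, from 0 (fully open) to 255 (shut). In form: [[[x, y, z], [rx, ry, rz], jaw], ...]. A call has 1 to 12 rows; each row shifts and turns the commanded pose from where the row before left it, along the tool's axes as they then stand; what a row does not reach is not made up. A row lasts 1/12 s, in which the tool goes at most 41.7 mm and 7.16 degrees, less where a joint would pass 70% of its speed; a pose out of reach is approached as far as the arm can. A call is refused whole if a number of a shift passes 0.0417 or a number of a turn 0.125, either way. A call with a gripper value outside its range is refused whole. The fingers move at their own pace and stop on an object; FORCE is the grip in N (left out, the last holds). Time passes only in rows, so rows that do not move let the fingers close. It gives the time, the measured TCP pose, the force, the opening and the grip force at its end, in the units of the state.
- ctrl.observe(): the state, without advancing time (a new reading comes with each control period).
- vision.read_camera(name): name is "scene" or "side" or "wrist"; returns (picture, depth): 400x640x3 uint8, red, green, blue; 400x640 float32, m along the optical axis (not along the pixel's ray), 0 where there is no reading.
- vision.calibration(name): a dict with "vertical_fov" (degrees; the focal length in pixels is half the picture's height over the tangent of half this angle, whatever the lens; pixels are square), "cx", "cy" (the principal point, pixels), "rvec" (rotation vector, rad) and "tvec" (3), from world to camera coordinates, as OpenCV has them; the wrist camera has in their place "mount" (4x4, takes a point from camera to tool coordinates, whose origin is the TCP and whose axes are the flange's). Camera axes: x right, y down, z forward; pixel columns grow to the right and rows downward; lengths in m; the calibration is good to about 2 mm. A picture is of the moment at which its call begins: read the wrist's pose just before it. calibration takes no time and is no camera call.
- hand_in(): hands the job in; it is judged then, once.
The state is a dict: "time": time; "qpos": joint angles; "qvel": joint speeds; "joint_torque": joint torques, N m; "ee_pos": TCP position; "ee_rot": TCP orientation; "force": force on the tool from outside, world axes, zero at the start; "ft_torque": the same for the moment, N m; "width": opening from 0.0 (shut) to 1.0 (fully open); "grip_force": force on a finger pad.
Only numpy, scipy, OpenCV 4.12 (cv2) and the standard library are available. Lean on these libraries where they do the work, as an engineer would, in place of code of your own. Each camera call takes 0.05 s, during which the arm holds its last target. There are 200 camera calls.

## Working session

There is one attempt and no reset: what is moved stays moved. The work goes in short steps, Python scripts to look and compute and a shell command to move; the robot and the scene stay as the last step left them, time stands still between calls to the robot, and variables do not carry over. Pictures are saved under pics/ and viewed, at most 10 in all, crops included, and the job is handed in when it is done.

```bash
ls; mkdir -p pics; cat > h.py <<'E'
import numpy as np, cv2
from scipy.spatial.transform import Rotation as R
from bench import ctrl, vision
def cam(name):
    s=ctrl.observe(); im,d=vision.read_camera(name); c=vision.calibration(name)
    f=im.shape[0]/2/np.tan(np.radians(c["vertical_fov"])/2)
    if "mount" in c:
        T=np.eye(4); T[:3,:3]=R.from_euler('xyz',s["ee_rot"]).as_matrix(); T[:3,3]=s["ee_pos"]
        T=T@np.array(c["mount"])
    else:
        T=np.eye(4); r=R.from_rotvec(np.ravel(c["rvec"])).as_matrix(); T[:3,:3]=r.T; T[:3,3]=-r.T@np.ravel(c["tvec"])
    return im,d,(f,c["cx"],c["cy"],T)
def ray(k,u,v,z):
    f,cx,cy,T=k; w=T[:3,:3]@np.array([(u-cx)/f,(v-cy)/f,1]); o=T[:3,3]
    return o+w*(z-o[2])/w[2]
def cloud(k,d):
    f,cx,cy,T=k; v,u=np.mgrid[:d.shape[0],:d.shape[1]]
    p=np.stack([(u-cx)/f*d,(v-cy)/f*d,d],-1)@T[:3,:3].T+T[:3,3]; p[d==0]=np.nan
    return p
def save(n,im): cv2.imwrite(f"pics/{n}.png",im[...,::-1])
E
python3 - <<'E'
from h import *
s=ctrl.observe(); print({k:np.round(v,3) for k,v in s.items()})
for n in("scene","side","wrist"):
    im,d,k=cam(n); save(n,im); np.savez(f"{n}.npz",im=im,d=d,T=k[3],k=k[:3]); print(n,k[:3],k[3][:3].round(3).tolist(),(d>0).mean())
E
```

```text
pics
{'time': np.float64(0.0), 'qpos': array([-1.443,  0.494,  1.346,  0.   ,  1.303, -0.096]), 'qvel': array([ 0.   , -0.   , -0.   ,  0.   ,  0.001,  0.002]), 'joint_torque': array([ 1.0000e-03, -8.8215e+01, -3.8387e+01,  0.0000e+00,  1.0000e-02,
       -0.0000e+00]), 'ee_pos': array([ 0.138, -0.609,  0.404]), 'ee_rot': array([-3.14 , -0.   ,  0.223]), 'force': array([0.697, 0.427, 0.447]), 'ft_torque': array([ 0.015, -0.002,  0.009]), 'grip_force': np.float64(0.0), 'width': np.float64(1.004)}
scene (np.float64(395.1100232450192), 319.799688419738, 196.1621700066311) [[0.805, 0.493, -0.33, 1.037], [0.593, -0.657, 0.466, -0.512], [0.013, -0.571, -0.821, 1.024]] 0.996125
side (np.float64(506.54756730496905), 313.6420888338497, 197.15250517057757) [[-0.861, -0.342, 0.376, 0.015], [-0.507, 0.546, -0.666, 1.132], [0.023, -0.765, -0.644, 1.211]] 0.995984375
wrist (np.float64(349.2732628968753), 321.53714720740686, 198.31794941151435) [[0.221, -0.932, -0.287, 0.212], [-0.975, -0.211, -0.066, -0.593], [0.001, 0.295, -0.956, 0.374]] 0.99576953125
```

View pics/scene.png

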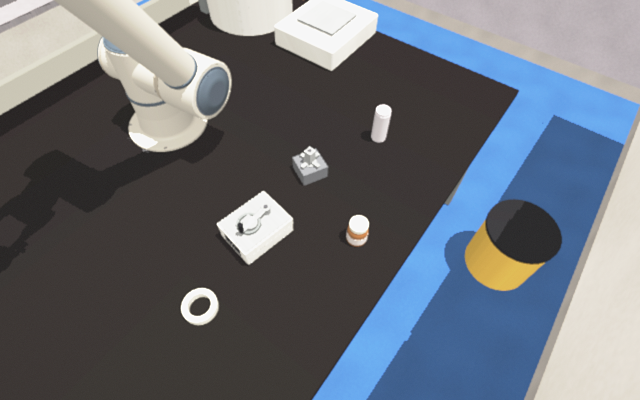

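View pics/side.png

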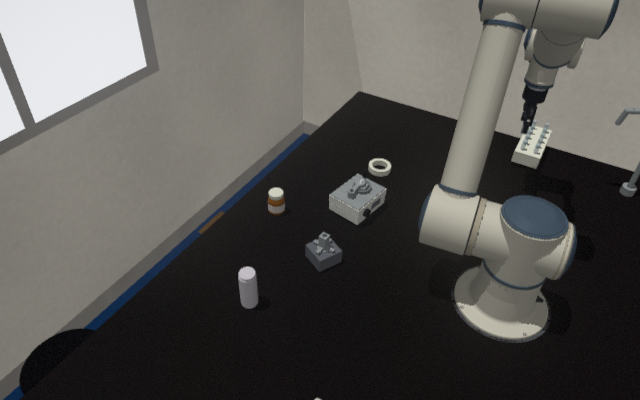

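The scene picture shows the mill at about (256,226), stand and beater (310,162), can (381,123), jar (357,230) and tape (200,306). In the side picture they are at (358,198), (324,250), (249,287), (276,200) and (380,167). Next I'll enlarge the mill and the stand, and measure with depth.

```bash
python3 - <<'E'
from h import *
a=np.load("scene.npz");b=np.load("side.npz")
A=cv2.resize(a["im"][135:270,205:335],None,fx=4,fy=4,interpolation=cv2.INTER_CUBIC)[:540,:400*4]
B=cv2.resize(b["im"][165:275,300:395],None,fx=4,fy=4,interpolation=cv2.INTER_CUBIC)
save("cropA",A); save("cropB",B)
for n,z in(("scene",a),("side",b)):
    k=(*z["k"],z["T"]); p=cloud(k,z["d"])
    pt=lambda u,v:np.round(p[v,u],3).tolist()
    if n=="scene":
        for u,v in((310,150),(357,220),(381,108),(200,292),(266,207),(241,228),(256,226),(313,175)): print(n,u,v,pt(u,v))
    m=(np.nan_to_num(p[...,2])>.02)&(p[...,0]>.2)&(p[...,0]<1.0)&(abs(p[...,1])<.6)&(p[...,2]<.2)
    c,l,st,ce=cv2.connectedComponentsWithStats(m.astype('uint8'))
    for i in range(1,c):
        if st[i,4]>60:
            q=p[l==i]; h=q[:,2]; t=q[h>np.percentile(h,97)-.004]
            print(n,i,st[i].tolist(),"min",q.min(0).round(3),"max",q.max(0).round(3),"topmean",t.mean(0).round(3))
E
```

```text
scene 310 150 [0.54, 0.133, 0.104]
scene 357 220 [0.79, 0.02, 0.083]
scene 381 108 [0.63, 0.398, 0.131]
scene 200 292 [0.565, -0.38, 0.023]
scene 266 207 [0.573, -0.112, 0.111]
scene 241 228 [0.573, -0.208, 0.128]
scene 256 226 [0.575, -0.161, 0.076]
scene 313 175 [0.575, 0.101, 0.038]
scene 1 [311, 43, 23, 25, 370] min [0.2   0.583 0.02 ] max [0.303 0.6   0.096] topmean [0.253 0.594 0.092]
scene 2 [205, 96, 24, 24, 103] min [ 0.256 -0.021  0.173] max [0.273 0.09  0.2  ] topmean [0.267 0.031 0.198]
scene 3 [371, 105, 20, 35, 490] min [0.615 0.366 0.021] max [0.666 0.42  0.135] topmean [0.64  0.394 0.131]
scene 4 [292, 147, 36, 35, 786] min [0.483 0.07  0.02 ] max [0.598 0.182 0.108] topmean [0.541 0.127 0.105]
scene 5 [217, 191, 76, 73, 3044] min [ 0.483 -0.245  0.02 ] max [ 0.64  -0.059  0.137] topmean [ 0.568 -0.163  0.11 ]
scene 6 [346, 216, 22, 29, 509] min [ 0.772 -0.02   0.02 ] max [0.83  0.037 0.09 ] topmean [0.8   0.01  0.086]
scene 7 [181, 289, 36, 35, 558] min [ 0.543 -0.451  0.02 ] max [ 0.633 -0.362  0.031] topmean [ 0.59  -0.406  0.027]
side 1 [368, 159, 23, 15, 146] min [ 0.54  -0.451  0.02 ] max [ 0.632 -0.356  0.032] topmean [ 0.584 -0.401  0.028]
side 2 [329, 170, 58, 55, 1785] min [ 0.48  -0.242  0.02 ] max [ 0.64  -0.052  0.138] topmean [ 0.565 -0.159  0.11 ]
side 3 [268, 188, 17, 25, 357] min [ 0.765 -0.012  0.02 ] max [0.825 0.049 0.093] topmean [0.796 0.016 0.086]
side 6 [305, 232, 37, 37, 783] min [0.482 0.087 0.02 ] max [0.597 0.19  0.11 ] topmean [0.538 0.132 0.105]
side 7 [238, 267, 20, 39, 636] min [0.61  0.372 0.02 ] max [0.661 0.425 0.138] topmean [0.637 0.398 0.131]
```

View pics/cropA.png

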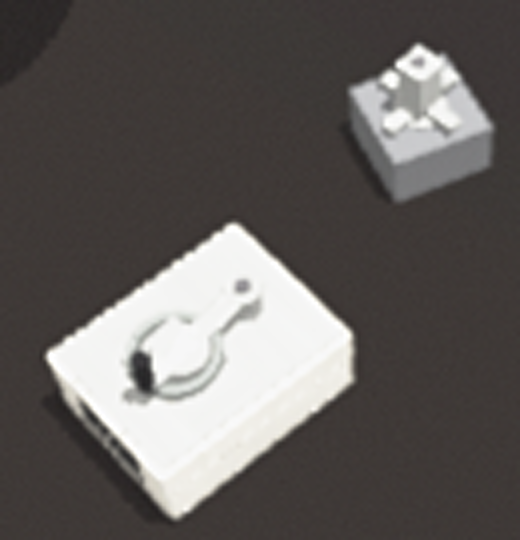

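View pics/cropB.png

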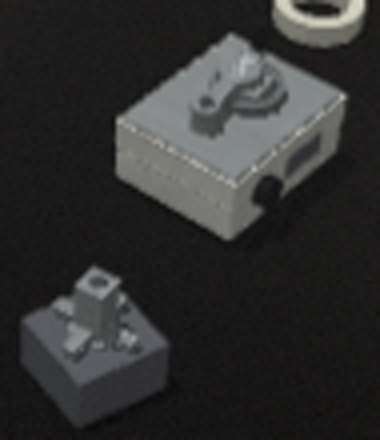

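```bash
python3 - <<'E'
from h import *
for n in("scene","side"):
    z=np.load(n+".npz"); k=(*z["k"],z["T"]); p=cloud(k,z["d"]); Z=np.nan_to_num(p[...,2])
    x,y=p[...,0],p[...,1]
    r=(x>.45)&(x<.68)
    deck=(abs(Z-.08)<.004)&r&(y<0)&(y>-.28)
    st=(abs(Z-.05)<.004)&r&(y>.05)&(y<.22)
    hub=(Z>.097)&r&(y>.05)&(y<.22)
    post=(Z>.128)&(Z<.14)&r&(y<0)&(y>-.28)
    lev=(abs(Z-.105)<.003)&r&(y<0)&(y>-.28)
    for nm,m in(("deck",deck),("stand",st),("hub",hub),("lever",lev)):
        q=p[m][:,:2]*1000; print(n,nm,m.sum(),[np.round(t,1).tolist() if not np.isscalar(t) else round(t,1) for t in cv2.minAreaRect(q.astype('float32'))])
    q=p[post]; print(n,"post",len(q),q.mean(0).round(4))
k=np.load("scene.npz"); kk=(*k["k"],k["T"])
print("pivot scene",ray(kk,205+243/4,135+287/4,.11),"post",ray(kk,205+143/4,135+358/4,.135))
k=np.load("side.npz"); kk=(*k["k"],k["T"])
print("pivot side",ray(kk,300+206/4,165+102/4,.11))
E
```

```text
scene deck 1739 [[561.2, -152.3], [165.7, 131.8], 80.0]
scene stand 330 [[540.8, 127.2], [86.5, 88.1], 62.9]
scene hub 69 [[541.0, 127.0], [26.4, 27.1], 76.4]
scene lever 239 [[569.6, -155.6], [112.9, 38.1], 81.3]
scene post 28 [ 0.5669 -0.2063  0.1339]
side deck 694 [[559.4, -148.1], [170.2, 132.5], 79.3]
side stand 271 [[539.0, 131.3], [89.4, 88.5], 63.0]
side hub 61 [[538.8, 130.9], [30.6, 28.2], 82.2]
side lever 105 [[567.2, -149.3], [107.3, 37.5], 83.9]
side post 15 [ 0.5634 -0.2001  0.1327]
pivot scene [ 0.57153028 -0.11089635  0.11      ] post [ 0.56850412 -0.20271331  0.135     ]
pivot side [ 0.56471396 -0.10664551  0.11      ]
```

```bash
python3 -m pendant '[[[0.033,-0.02,0],[0,0,0],0],[[0.034,-0.02,0],[0,0,0],0],[[0.034,-0.02,0],[0,0,0],0],[[0.034,-0.02,0],[0,0,0],0],[[0.034,-0.02,0],[0,0,0],0],[[0.034,-0.02,0],[0,0,0],0],[[0.034,-0.02,0],[0,0,0],0],[[0.034,-0.02,0],[0,0,0],0],[[0.034,-0.02,0],[0,0,0],0],[[0.034,-0.02,0],[0,0,0],0],[[0.034,-0.02,0],[0,0,0],0],[[0.034,-0.02,0],[0,0,0],0]]'
python3 -m pendant '[[[0.034,-0.02,0],[0,0,0],130],[[0.033,-0.02,0],[0,0,0],130],[[0.033,-0.02,0],[0,0,0],130],[[0,0,0],[0,0,-0.12],130],[[0,0,0],[0,0,-0.12],130],[[0,0,0],[0,0,-0.12],130],[[0,0,0],[0,0,-0.12],130],[[0,0,0],[0,0,-0.12],130],[[0,0,0],[0,0,-0.12],130],[[0,0,0],[0,0,-0.12],130],[[0,0,0],[0,0,-0.12],130],[[0,0,0],[0,0,-0.12],130]]'
python3 -m pendant '[[[0,0,0],[0,0,-0.12],130],[[0,0,0],[0,0,-0.12],130],[[0,0,0],[0,0,-0.03],130],[[0,0,0],[0,0,0],130]]'
python3 - <<'E'
from h import *
s=ctrl.observe(); print(s["qpos"],s["ee_pos"],s["ee_rot"],s["width"])
im,d,k=cam("wrist"); save("w1",im); np.savez("w1.npz",im=im,d=d,T=k[3],k=k[:3])
p=cloud(k,d); Z=np.nan_to_num(p[...,2]); y=p[...,1];x=p[...,0]
r=(y<0)&(y>-.3)&(x>.45)&(x<.7)
for nm,m in(("deck",abs(Z-.08)<.004),("lever",abs(Z-.105)<.0025),("pivot",abs(Z-.111)<.002)):
    m=m&r; q=p[m][:,:2]*1000; print(nm,m.sum(),cv2.minAreaRect(q.astype('float32')),q.mean(0))
m=r&(Z>.129)&(Z<.14); print("post",m.sum(),p[m].mean(0),cv2.minEnclosingCircle((p[m][:,:2]*1000).astype('float32')))
E
```

```text
time: 1.15
ee_pos: [0.4831, -0.2839, 0.4046]
ee_rot: [-3.141, 0.0, 0.223]
force: [1.3, -0.6, -0.0]
width: 0.999
grip_force: 0.0
time: 2.15
ee_pos: [0.5662, -0.2049, 0.4045]
ee_rot: [-3.141, -0.0, 1.309]
force: [0.7, 0.6, -0.9]
width: 0.488
grip_force: 0.0
time: 2.48
ee_pos: [0.5662, -0.2049, 0.4044]
ee_rot: [-3.141, -0.0, 1.575]
force: [-0.1, -0.2, -0.4]
width: 0.49
grip_force: 0.0
[-4.46379300e-01  4.61571049e-01  1.40431906e+00  1.21280331e-05
  1.27621473e+00 -4.50118135e-01] [ 0.56621883 -0.2049145   0.4044486 ] [-3.14113653e+00 -2.33287720e-04  1.57453158e+00] 0.4903623664714698
deck 24459 ((561.1849365234375, -153.03829956054688), (165.6842803955078, 130.40771484375), 79.64163970947266) [ 562.28350103 -140.96242755]
lever 3784 ((566.114990234375, -152.69651794433594), (38.750640869140625, 107.34204864501953), 1.5284096002578735) [ 567.20159833 -155.80136821]
pivot 268 ((567.9165649414062, -155.9143524169922), (100.15843963623047, 13.77284049987793), 87.62857818603516) [ 568.55029766 -119.67725428]
post 314 [ 0.56552387 -0.20538342  0.13554683] ((565.405029296875, -206.27072143554688), 7.021259307861328)
```

View pics/w1.png

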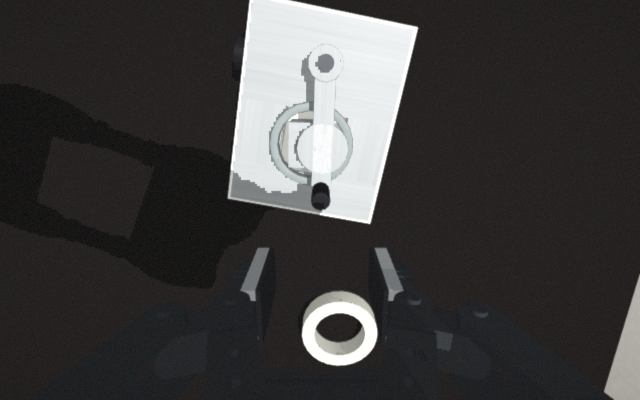

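The wrist view shows the lever across the socket, with the pivot at (325,62) and the post at (321,195). The post measures (565,-206,135) mm, 94 mm from the pivot at (569,-112), so the lever is at about 0.15 rad. I'll lower the open jaws over the post and start the arc.

```bash
python3 -m pendant '[[[0.001,-0.001,0.039],[0,0,0],130],[[-0.002,0,0.039],[0,0,0],130],[[0,0,0.038],[0,0,0],130],[[0,0,0],[0,0,0],175],[[0,0,0],[0,0,0],175],[[0,0,0],[0,0,0],175],[[0,0,0],[0,0,0],175]]' 30
python3 -m pendant '[[[0.0005,0.0095,0],[0,0,-0.1],175],[[0.0005,0.0095,0],[0,0,-0.1],175],[[0.0005,0.0095,0],[0,0,-0.1],175],[[0.0005,0.0095,0],[0,0,-0.1],175],[[0,0,0],[0,0,0],175]]'
```

```text
time: 3.12
ee_pos: [0.5661, -0.2063, 0.2912]
ee_rot: [3.138, 0.002, 1.572]
force: [0.7, -0.2, 0.0]
width: 0.314
grip_force: 0.0
time: 3.53
ee_pos: [0.6039, -0.1981, 0.291]
ee_rot: [3.139, 0.003, 1.978]
force: [-0.9, 0.1, 0.8]
width: 0.314
grip_force: 0.0
```

```bash
python3 -m pendant '[[[0.0005,0.0095,0],[0,0,-0.1],175],[[0.0005,0.0095,0],[0,0,-0.1],175],[[0.0005,0.0095,0],[0,0,-0.1],175],[[0.0005,0.0095,0],[0,0,-0.1],175],[[0.0005,0.0095,0],[0,0,-0.1],175],[[0.0005,0.0095,0],[0,0,-0.1],175],[[0.0005,0.0095,0],[0,0,-0.1],175],[[0.0005,0.0095,0],[0,0,-0.1],175],[[0.0005,0.0095,0],[0,0,-0.1],175],[[0.0005,0.0095,0],[0,0,-0.1],175],[[0.0005,0.0095,0],[0,0,-0.1],175],[[0,0,0],[0,0,0],175]]'
```

```text
time: 4.53
ee_pos: [0.6599, -0.1159, 0.2903]
ee_rot: [-3.141, 0.002, 3.075]
force: [0.6, 0.3, 0.8]
width: 0.317
grip_force: 0.0
```

```bash
python3 -m pendant '[[[0,0,-0.038],[0,0,0],175],[[0,0,-0.038],[0,0,0],175],[[0,0,-0.03],[0,0,0],0],[[0.033,-0.021,0],[0,0,0],0],[[0.033,-0.021,0],[0,0,0],0],[[0.033,-0.021,0],[0,0,0],0],[[0,0,0],[0,0,0],0],[[0,0,0],[0,0,0],0]]'
python3 - <<'E'
from h import *
im,d,k=cam("wrist"); save("w2",im); np.savez("w2.npz",im=im,d=d,T=k[3],k=k[:3])
p=cloud(k,d); Z=np.nan_to_num(p[...,2]); y=p[...,1];x=p[...,0]
r=(y<0)&(y>-.3)&(x>.45)&(x<.7)
for nm,m in(("deck",abs(Z-.08)<.004),("rim",(abs(Z-.0955)<.002)&(np.hypot(x-.5575,y+.173)<.04)),("collar",(abs(Z-.0935)<.005)&(np.hypot(x-.5575,y+.173)<.045)),("lever",(abs(Z-.105)<.0025)&(x>.58)),("post",(Z>.129)&(Z<.14))):
    m=m&r; q=p[m][:,:2]*1000; print(nm,m.sum(),cv2.minAreaRect(q.astype('float32')),q.mean(0))
E
```

```text
time: 5.2
ee_pos: [0.555, -0.1744, 0.3961]
ee_rot: [-3.141, 0.001, 3.065]
force: [0.7, -0.1, 0.0]
width: 1.001
grip_force: 0.0
deck 21281 ((561.6155395507812, -152.71420288085938), (165.54937744140625, 130.50894165039062), 79.66812133789062) [ 551.93397834 -152.75823995]
rim 1729 ((557.3727416992188, -172.66175842285156), (64.85697174072266, 65.06013488769531), 76.86647033691406) [ 557.02582286 -172.73935728]
collar 3552 ((557.3842163085938, -172.26412963867188), (66.90265655517578, 66.70130157470703), 40.78540802001953) [ 556.57315011 -172.40250373]
lever 2519 ((622.48876953125, -120.09381103515625), (83.32392120361328, 39.034786224365234), 6.982900142669678) [ 621.80785496 -118.40769412]
post 291 ((662.0540161132812, -122.96617126464844), (13.896345138549805, 13.456296920776367), 74.51176452636719) [ 661.26143489 -123.32705859]
```

View pics/w2.png

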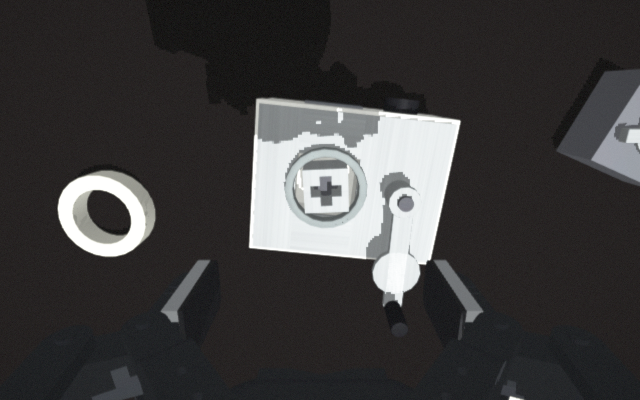

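The wrist view shows the lever clear of the socket, with the post at (397,318), about 1.63 rad. The cross slot is open at (326,190) in the square sleeve. Next I'll measure its centre and angle, then go to the beater.

```bash
python3 - <<'E'
from h import *
z=np.load("w2.npz"); k=(*z["k"],z["T"]); g=cv2.cvtColor(z["im"],cv2.COLOR_RGB2GRAY)
sub=g[165:217,300:352]; 
for th in (100,130,150,170):
    for nm,m in(("cross",sub<th),):
        c,l,st,ce=cv2.connectedComponentsWithStats(m.astype('uint8'))
        i=l[25,26]
        if i==0: print("none");continue
        v,u=np.nonzero(l==i); 
        P=np.array([ray(k,a+300,b+165,.095)[:2] for a,b in zip(u,v)])*1000; c0=P.mean(0); q=(P-c0)@[1,1j]
        print(th,len(u),c0.round(2),np.degrees(np.angle((q**4).sum()))/4, np.abs(q).max())
    m=((sub>=th)|(l==i)).astype('uint8'); 
    cn=max(cv2.findContours(m,0,2)[0],key=cv2.contourArea)[:,0]
    W=np.array([ray(k,a+300,b+165,.095)[:2] for a,b in cn])*1000
    print(" sq",cv2.minAreaRect(W.astype('float32')))
E
```

```text
none
 sq ((558.2631225585938, -172.39410400390625), (42.110565185546875, 42.83298110961914), 85.64628601074219)
130 401 [ 559.57 -172.1 ] -5.272838484552092 12.996140817252135
 sq ((558.2630615234375, -172.39410400390625), (42.11056900024414, 42.832984924316406), 85.64630126953125)
150 511 [ 558.04 -172.45] -1.9297210515043732 12.515793704791118
 sq ((558.2591552734375, -172.54563903808594), (41.791954040527344, 42.83332061767578), 85.62510681152344)
170 537 [ 558.06 -172.38] -1.6350269872351084 12.930641488973025
 sq ((556.946533203125, -172.4143829345703), (41.39752197265625, 40.19565200805664), 85.62508392333984)
```

```bash
python3 -m pendant '[[[0,0.035,-0.012],[0,0,0.12],0],[[-0.004,0.035,-0.012],[0,0,0.12],0],[[-0.008,0.035,-0.012],[0,0,0.12],0],[[-0.012,0.033,0],[0,0,0.12],0],[[-0.015,0.031,0],[0,0,0.12],0],[[-0.018,0.029,0],[0,0,0.12],0],[[-0.021,0.027,0],[0,0,0.12],0],[[0,0,0],[0,0,0.12],0],[[0,0,0],[0,0,0.12],0],[[0,0,0],[0,0,0.12],0],[[0,0,0],[0,0,0.12],0]]'
```

```text
time: 6.17
ee_pos: [0.7071, -0.0145, 0.4298]
ee_rot: [3.141, -0.0, 1.753]
force: [0.2, 0.5, 0.3]
width: 1.0
grip_force: 0.0
```

```bash
python3 -m pendant '[[[0.0285,-0.023,0.01],[0,0,0],0],[[0.0285,-0.023,0.01],[0,0,0],0],[[0.0285,-0.023,0.01],[0,0,0],0],[[0.0285,-0.023,0],[0,0,0],0],[[0.0285,-0.023,0],[0,0,0],0],[[0.0285,-0.023,0],[0,0,0],0],[[0,0,0],[0,0,0.12],0],[[0,0,0],[0,0,0.12],0],[[0,0,0],[0,0,0.11],0],[[0,0,0],[0,0,0],0],[[0,0,0],[0,0,0],0]]'
python3 - <<'E'
from h import *
im,d,k=cam("wrist"); save("w3",im); np.savez("w3.npz",im=im,d=d,T=k[3],k=k[:3])
p=cloud(k,d); Z=np.nan_to_num(p[...,2]); y=p[...,1];x=p[...,0]
r=(y<.25)&(y>.0)&(x>.45)&(x<.65)
for nm,m in(("stand",abs(Z-.05)<.003),("hub",(abs(Z-.104)<.004)),("blades",(abs(Z-.062)<.003))):
    m=m&r; q=p[m][:,:2]*1000; print(nm,m.sum(),cv2.minAreaRect(q.astype('float32')),q.mean(0),p[m][:,2].mean())
    if nm=="blades":
        w=(q-[540.5,128.5])@[1,1j]; print("4fold",np.degrees(np.angle((w**4).sum()))/4)
E
```

```text
time: 7.08
ee_pos: [0.5389, 0.127, 0.4001]
ee_rot: [3.141, -0.0, 1.413]
force: [-0.3, -0.5, -0.8]
width: 1.001
grip_force: 0.0
stand 5191 ((540.78515625, 127.1922607421875), (85.48184204101562, 85.17671203613281), 63.012413024902344) [541.49566491 131.55935378] 0.051116276816018075
hub 1049 ((540.79736328125, 127.671630859375), (26.169593811035156, 26.00981330871582), 84.84748077392578) [540.86640879 128.43284936] 0.10525270407069758
blades 1231 ((540.782470703125, 127.57814025878906), (60.56382751464844, 61.16331481933594), 40.443546295166016) [541.32374326 132.0756973 ] 0.06295545542462794
4fold -4.682355243373289
```

View pics/w3.png

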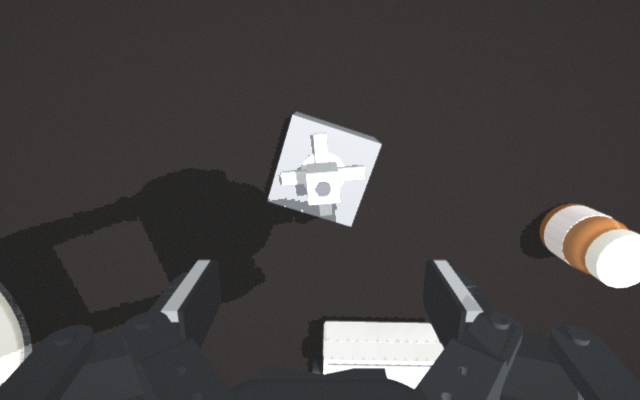

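The hub is at (323,186), with blades along its faces. It measures (540.8,127.7) mm at yaw 84.9°, with its top at 105 mm against 104 expected. I'll align and descend.

```bash
python3 -m pendant '[[[0.001,0.0018,0.03],[0,0,-0.069],0],[[0,0,0.035],[0,0,0],0],[[0,0,0.035],[0,0,0],0],[[0,0,0.035],[0,0,0],0],[[0,0,0.025],[0,0,0],0],[[0,0,0],[0,0,0],0],[[0,0,0],[0,0,0],0]]' 100
```

```text
time: 7.72
ee_pos: [0.5404, 0.1271, 0.2394]
ee_rot: [-3.139, 0.0, 1.481]
force: [0.5, 0.4, 0.6]
width: 0.999
grip_force: 0.0
```

```bash
python3 -m pendant '[[[0,0,0],[0,0,0],255],[[0,0,0],[0,0,0],255],[[0,0,0],[0,0,0],255],[[0,0,0],[0,0,0],255],[[0,0,0],[0,0,0],255],[[0,0,0],[0,0,0],255],[[0,0,0],[0,0,0],255],[[0,0,0],[0,0,0],255]]' 80
python3 -m pendant '[[[0,0,-0.02],[0,0,0],255],[[0,0,-0.035],[0,0,0],255],[[0,0,-0.035],[0,0,0],255],[[0,0,-0.03],[0,0,0],255],[[0,0,0],[0,0,0],255]]'
```

```text
time: 8.38
ee_pos: [0.5405, 0.1272, 0.2409]
ee_rot: [3.14, -0.0, 1.48]
force: [-2.6, -0.2, 12.5]
width: 0.293
grip_force: 78.3
time: 8.8
ee_pos: [0.5414, 0.1273, 0.3657]
ee_rot: [3.133, -0.002, 1.48]
force: [1.6, -0.3, 0.1]
width: 0.291
grip_force: 79.0
```

```bash
python3 -m pendant '[[[-0.025,0.0055,0],[0,0,0],255],[[-0.037,0.0055,0],[0,0,0],255],[[-0.037,0.0055,0],[0,0,0],255],[[-0.037,0.0055,0],[0,0,0],255],[[-0.037,0.0055,0],[0,0,0],255],[[-0.037,0.0055,0],[0,0,0],255],[[-0.027,0.0055,0],[0,0,0],255],[[0,0,0],[0,0,-0.058],255],[[0,0,0],[0,0,0],255]]'
python3 - <<'E'
from h import *
im,d,k=cam("wrist"); np.savez("w4.npz",im=im,d=d,T=k[3],k=k[:3])
im2,d2,k2=cam("side"); np.savez("s4.npz",im=im2,d=d2,T=k2[3],k=k2[:3])
f,cx,cy,T=k; q=T[:3,:3].T@(np.array([.5578,-.1725,.095])-T[:3,3]); print("expected socket px",q[:2]/q[2]*f+[cx,cy])
B=cv2.resize(im2[100:240,290:430],(400,400),interpolation=cv2.INTER_CUBIC)
save("w4",np.hstack([cv2.resize(im,(400,250)),B[:250]])); save("w4",np.vstack([cv2.resize(im,(640,400))[:400]]))
E
```

```text
time: 9.55
ee_pos: [0.5569, -0.1139, 0.3595]
ee_rot: [-3.141, -0.0, 1.538]
force: [0.2, 0.7, -1.8]
width: 0.299
grip_force: 79.0
expected socket px [324.86231727 274.91480912]
```

View pics/w4.png

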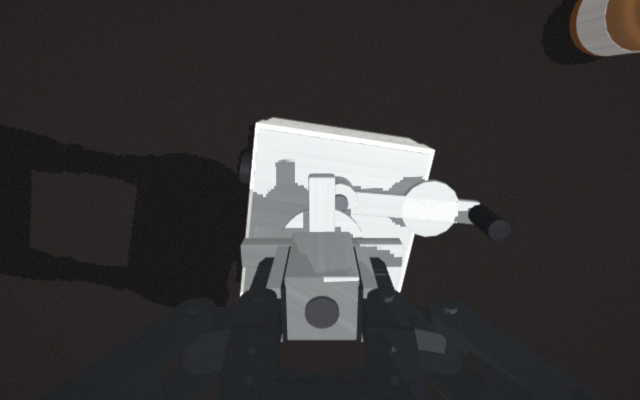

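The beater is held square between the pads, with its hub top at about (322,310). It hides the socket from here, so I'll check the hub's pose by depth and rely on the earlier socket measurements.

```bash
python3 - <<'E'
from h import *
z=np.load("w4.npz"); k=(*z["k"],z["T"]); p=cloud(k,z["d"]); 
for u,v in((322,285),(300,330),(345,330),(300,285),(322,250),(320,190)): print(u,v,p[v,u].round(4))
zt=np.nanmedian(p[283:296,298:345,2]); m=np.zeros(p.shape[:2],bool); m[270:345,275:370]=1
m&=abs(np.nan_to_num(p[...,2])-zt)<.005
q=p[m]; q=q[q[:,0]>0]; c=q.mean(0); n=np.linalg.svd(q-c,full_matrices=False)[2][2]
print("hubtop",zt,len(q),c,"normal",n,cv2.minAreaRect((q[:,:2]*1000).astype('float32')))
# blades
zb=zt-.042; m=np.zeros_like(m); m[150:280,230:420]=1; m&=abs(np.nan_to_num(p[...,2])-zb)<.003
b=p[m]; n=np.linalg.svd(b-b.mean(0),full_matrices=False)[2][2]; print("blades",len(b),b.mean(0),n,b.min(0),b.max(0))
# socket fine: w2 using interpolation
z=np.load("w2.npz");k=(*z["k"],z["T"])
g=cv2.cvtColor(z["im"],cv2.COLOR_RGB2GRAY)
N=120; W=np.zeros((N,N,2),'float32')
f,cx,cy,T=k
for i in range(N):
    for j in range(N):
        t=T[:3,:3].T@(np.array([.5575+(j-60)*.0005,-.1725-(i-60)*.0005,.095])-T[:3,3]); W[i,j]=t[:2]/t[2]*f+[cx,cy]
r=cv2.remap(g,W[...,0],W[...,1],1); save("sock",cv2.cvtColor(cv2.resize(r,(480,480)),cv2.COLOR_GRAY2RGB))
E
```

```text
322 285 [ 0.5577 -0.1036  0.223 ]
300 330 [ 0.5492 -0.1211  0.2239]
345 330 [ 0.5654 -0.1216  0.2239]
300 285 [ 0.55   -0.1035  0.2228]
322 250 [ 0.5578 -0.1005  0.2019]
320 190 [ 0.5576 -0.0811  0.1818]
hubtop 0.22369382689855388 5916 [ 0.5572835  -0.11104879  0.22391039] normal [0.00311311 0.06403811 0.9979426 ] ((557.5247192382812, -113.06651306152344), (27.225934982299805, 33.34470748901367), 88.49990844726562)
blades 3097 [ 0.55733325 -0.09959216  0.18155886] [1.59495307e-04 5.69724638e-04 9.99999825e-01] [ 0.51879266 -0.11992235  0.17869548] [ 0.5953122  -0.07503516  0.18468628]
```

View pics/sock.png

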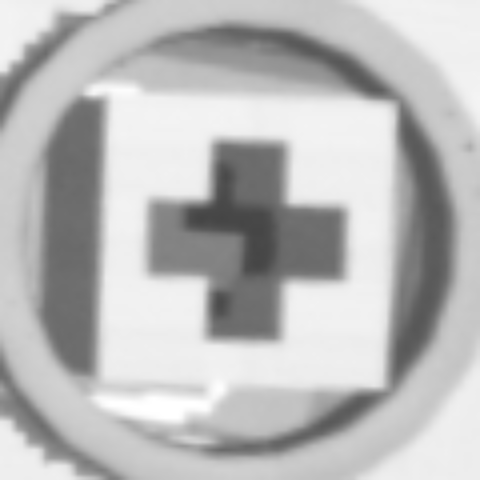

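The rectified socket patch (8 px/mm) shows the cross centred at (247,240), so the socket is at (558.3,-172.5) mm with a yaw of about -1.9°. The beater is upright, its axis is at (557.2,-113.1) and its yaw is about -1.6°. I'll move over the socket and start down.

```bash
python3 -m pendant '[[[-0.02,0.001,0],[0,0,0],255],[[-0.0235,0.001,0],[0,0,0],255],[[-0.016,0.001,0],[0,0,0],255],[[0,0,0],[0,0,0.005],255],[[0,0,0.02],[0,0,0],255],[[0,0,0.019],[0,0,0],255],[[0,0,0],[0,0,0],255],[[0,0,0],[0,0,0],255]]' 110
```

```text
time: 10.32
ee_pos: [0.558, -0.1708, 0.3205]
ee_rot: [-3.14, -0.001, 1.533]
force: [-0.6, 0.2, -1.3]
width: 0.289
grip_force: 108.7
```

```bash
python3 -m pendant '[[[-0.0025,0,0],[0,0,0],255],[[0,0,0],[0,0,0],255],[[0,0,0],[0,0,0],255],[[0,0,0.004],[0,0,0],255],[[0,0,0.004],[0,0,0],255],[[0,0,0.003],[0,0,0],255],[[0,0,0],[0,0,0],255],[[0,0,0],[0,0,0],255]]'
```

```text
time: 10.98
ee_pos: [0.5579, -0.1743, 0.3094]
ee_rot: [-3.141, -0.001, 1.533]
force: [-0.2, 1.8, -3.6]
width: 0.29
grip_force: 109.2
```

Stem tip is about 7 mm into the slots with little force. I'll re-centre by 1 mm and go on.

```bash
python3 -m pendant '[[[0.001,0,0.002],[0,0,0],255],[[0,0,0.004],[0,0,0],255],[[0,0,0.004],[0,0,0],255],[[0,0,0.003],[0,0,0],255],[[0,0,0],[0,0,0],255],[[0,0,0],[0,0,0],255]]'
```

```text
time: 11.48
ee_pos: [0.558, -0.1735, 0.2966]
ee_rot: [-3.141, -0.0, 1.533]
force: [-0.0, 0.3, -2.3]
width: 0.293
grip_force: 109.1
```

```bash
python3 -m pendant '[[[0,0,0.003],[0,0,0],255],[[0,0,0.003],[0,0,0],255],[[0,0,0.003],[0,0,0],255],[[0,0,0.001],[0,0,0],255],[[0,0,0],[0,0,0],255],[[0,0,0],[0,0,0],255]]'
```

```text
time: 11.98
ee_pos: [0.5583, -0.1736, 0.2873]
ee_rot: [3.141, 0.0, 1.533]
force: [-2.7, -0.6, 7.7]
width: 0.292
grip_force: 110.5
```

```bash
python3 -m pendant '[[[0,0,0.0015],[0,0,0],255],[[0,0,0.0015],[0,0,0],255],[[0,0,0],[0,0,0],255],[[0,0,0],[0,0,0],255]]'
python3 -m pendant '[[[0,0,0.001],[0,0,0],255],[[0,0,0],[0,0,0],255],[[0,0,0],[0,0,0],255]]'
```

```text
time: 12.32
ee_pos: [0.5582, -0.1735, 0.2859]
ee_rot: [3.14, 0.001, 1.533]
force: [-8.9, 3.1, 35.1]
width: 0.29
grip_force: 114.0
time: 12.57
ee_pos: [0.5581, -0.1735, 0.2858]
ee_rot: [3.139, 0.001, 1.533]
force: [-15.3, 4.2, 52.1]
width: 0.293
grip_force: 116.6
```

Force jumped from 8 to 35–52 N with no further travel, so the collar is on something stiff. I'll ease off 1 mm of the command and verify it's the rim.

```bash
python3 -m pendant '[[[0,0,-0.001],[0,0,0],255],[[0,0,0],[0,0,0],255],[[0,0,0],[0,0,0],255]]'
python3 - <<'E'
from h import *
im,d,k=cam("wrist"); p=cloud(k,d); Z=np.nan_to_num(p[...,2]); x,y=p[...,0],p[...,1]
near=np.hypot(x-.558,y+.1727)
def st(n,m): q=p[m]; print(n,m.sum(),q.mean(0).round(4) if len(q) else None, np.median(q[:,2]) if len(q) else None)
m=(abs(Z-.107)<.006)&(near<.04)&(near>.02)&(y>-.165); st("blades",m)
q=p[m]; print(np.linalg.svd(q-q.mean(0),full_matrices=False)[2][2],q.min(0),q.max(0))
st("hub",(abs(Z-.149)<.006)&(near<.02)); st("deck",(abs(Z-.08)<.005)&(near<.15)&(near>.05)); st("collar92",(abs(Z-.092)<.003)&(near<.034)&(y>-.17)); st("post",(Z>.129)&(Z<.14)&(x>.62))
im2,d2,k2=cam("side"); save("s5",cv2.resize(im2[120:240,290:430],(700,600),interpolation=cv2.INTER_CUBIC))
E
```

```text
time: 12.82
ee_pos: [0.5582, -0.1735, 0.2859]
ee_rot: [3.14, 0.001, 1.533]
force: [-8.7, 2.1, 35.1]
width: 0.29
grip_force: 114.2
blades 1130 [ 0.5598 -0.1433  0.1076] 0.1078725805441041
[0.00313937 0.07920047 0.99685377] [ 0.55347847 -0.15370473  0.10103109] [ 0.56598765 -0.13472345  0.10988427]
hub 6217 [ 0.5587 -0.1703  0.1499] 0.15015201100096184
deck 37072 [ 0.5585 -0.1154  0.0807] 0.08092652947394931
collar92 2203 [ 0.5584 -0.1531  0.0927] 0.0928195257196382
post 1744 [ 0.6611 -0.1221  0.1348] 0.13559785858380424
```

View pics/s5.png

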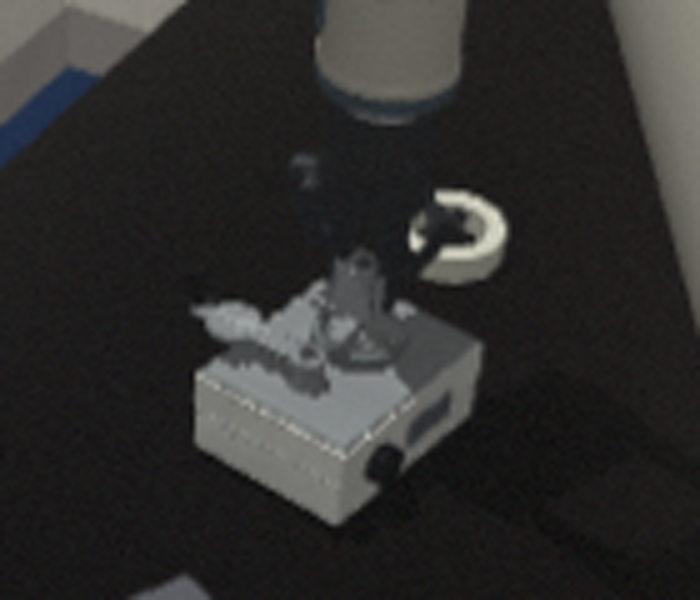

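The side view shows the beater seated on the mill with the lever swung aside. After removing the 0.8 mm depth bias, the hub top is at 149.3 mm and the blades at 107 mm, so the collar is on the 95 mm rim. The post is still at (661,-122) mm, which means the lever is open.

```bash
python3 -c "
from bench import hand_in; print(hand_in())"
```

```text
the job is handed in; nothing more can be done
None
```

I handed the job in at about 13 s of the 51 s allowed, with the gripper still pressing the beater fully home at about 35 N, collar on the rim and the lever open at about 1.63 rad; the jar, can and tape were not touched, and no verdict came back.

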